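# Walk the packing fence onto its parking strip, foot by foot

### The arm

A 7-joint arm with a two-finger parallel gripper is mounted at the origin on a cart in front of the work surface, level with it; the furniture and walls round the work are solid. World frame = base frame: x ahead of the robot, y to its left, z up, the work surface at z = 0. Lengths are in m, angles in rad, forces in N, time in s.
With the tool pointing down it reaches from about 0.4 to 0.875 m from the base axis. Payload 19.3 kg.
Tool frame: the origin (TCP) lies midway between the tips of the shut fingers; the grasp point (between the pads) lies bot.tcp_to_grasp behind it (bot.tcp_to_grasp is the distance from the TCP to the grasp point, in m); z points along the fingers, y is the line along which they close (so a half turn about z gives the same grasp; the last joint's range is limited). The gripper opens to 85 mm and grips with 20 to 120 N. Pads are 22 mm wide; open, the fingers measure 114 mm over their backs; the gripper's body (76 mm by 85 mm) begins 54 mm behind the grasp point. The pads swing forward as they close: fully open they stand 13 mm farther back than shut.
Start: joints at [-1.314, 0.521, -0.036, 1.599, 0.021, 1.021, -0.113], TCP at [0.201, 0.592, 0.231] pointing down, gripper open.
Joint ranges: [-2.91, 2.91], [-0.3, 2.13], [-1.5, 1.42], [0.17, 2.43], [-1.26, 4.41], [0.16, 1.93], [-2.52, 2.52]. Speed limits (rad/s): [1.89, 1.89, 2.39, 2.39, 3.01, 3.01, 3.01].

### API

Orientations are given as [roll, pitch, yaw] about the fixed x, y, z axes, in that order (R = Rz(yaw) Ry(pitch) Rx(roll)).
In Python, from workcell import observe, imaging, bot gives the robot as it stands.
- The arm moves only by the tool send_rows, never from a script. Its argument "plan" is text: rows parted by semicolons, each of 7 numbers parted by spaces: the shift along the tool's x, y, z in m, then the turn, a rotation vector about the tool's x, y, z in degrees, then the finger opening in m, from 0 to 0.0854. In form: dx dy dz rx ry rz claw; .... A call has 1 to 10 rows; each row is the pose to reach, as a shift and turn from the pose commanded when the call began, along the tool's axes at that moment; what a row does not reach only later rows make up. A row lasts 1/12 s, in which the tool goes at most 41.7 mm and 7.16 degrees, less where a joint would pass 70% of its speed; a pose out of reach is approached as far as the arm can. A call with a gripper value outside its range is refused whole. The fingers move at their own pace and stop on an object; "grip_force" is the grip in N (left out, the last holds). Time passes only in rows, so rows that repeat a pose let the fingers close. It gives the time, the measured TCP pose, the force, the opening and the grip force at its end, in the units of the state.
- observe(): the state, without advancing time (a new reading comes with each control period).
- imaging.grab_frame(name): name is "scene" or "top" or "wrist"; returns a dict with "color" (384x512x3 uint8, red, green, blue), "fx", "fy", "cx", "cy" (pixels), "eye" and "orientation" of the camera in the world; the wrist camera has in their place "tool_from_camera" (4x4, takes a point from camera to tool coordinates, whose origin is the TCP and whose axes are the flange's). Camera axes: x right, y down, z forward; pixel columns grow to the right and rows downward; lengths in m; the calibration is good to about 2 mm. A picture is of the moment at which its call begins: read the wrist's pose just before it. There is no depth.
- bot.job_done(): hands the job in; it is judged then, once.
The state is a dict: "clock": time; "qpos": joint angles; "qd": joint speeds; "joint_efforts": joint torques, N m; "position": TCP position; "tool_rot": TCP orientation; "force": force on the tool from outside, world axes, zero at the start; "moment": the same for the moment, N m; "grip_width": finger opening in m; "finger_force": force on a finger pad.
Only numpy, scipy, OpenCV 4.12 (cv2) and the standard library are available. Lean on these libraries where they do the work, as an engineer would, in place of code of your own. Each camera call takes 0.05 s, during which the arm holds its last target. There are 200 camera calls.

### The job

Walk the long wooden fence onto the flat steel strip behind it, one foot at a time: swing one end round until its foot is wholly on the strip, while the other foot stays standing where it is as the pivot, then swing the other end round so that both feet stand wholly on the strip. Never lift the whole fence off the counter, and leave the short fence alone.

Things in the scene. Friction and masses are not known exactly. Their poses are not given: they have to be found in the camera images.
- long_fence: Long fence, loose, 0.3 to 0.65 kg: wooden bar 256x20 mm, 8 to 30 mm above the counter, on two round smooth black plastic feet (slippery, diameter 40, 220 mm apart), an upright round wooden post over each (diameter 24, from the bar's top at 30 up to 80 mm height, plain, to grip). Ends alike. Stands between robot and strip. Origin: centre of its underside at counter height; x along the bar, z up.
- foot_a (a point): Centre of the underside of the long fence's foot at its +x end, 110 mm from the fence's origin; the post's axis is straight above it.
- foot_b (a point): Centre of the underside of the long fence's foot at its -x end, 110 mm from the fence's origin; the post's axis is straight above it.
- strip: Parking strip: flat bare steel plate 80 mm wide, 400 mm long, 1 mm thick, fixed and flush with the counter (no step), a small screw head near each end. It lies roughly crosswise, about 0.1 m beyond the long fence. Origin at its centre; x across its width (away from the robot), y along its length.
- short_fence: The short fence, to be left alone: built like the long one, but its bar is only 126 mm long and its feet are 90 mm apart. Origin at the centre of its underside; it stands to the right (-y) of the long one.

How it is judged:
On the way:
1. one foot of the long fence is brought wholly onto the strip while its other foot still stands where it started, within 35 mm (((x of foot_a in the frame of strip between -0.02 and 0.02 m and y of foot_a in the frame of strip between -0.18 and 0.18 m and height (world z) of foot_a below 0.006 m and distance of foot_b from where it was at the start of the episode below 0.035 m) or (x of foot_b in the frame of strip between -0.02 and 0.02 m and y of foot_b in the frame of strip between -0.18 and 0.18 m and height (world z) of foot_b below 0.006 m and distance of foot_a from where it was at the start of the episode below 0.035 m))), for 0.2 s.
At the end, for the whole second after the job is handed in: Both feet of the long fence stand wholly on the strip (each foot's centre within 20 mm of the strip's centre line and at least 20 mm from its ends, that is within 180 mm of its centre along its length), upright and at rest (x of foot_a in the frame of strip between -0.02 and 0.02 m and y of foot_a in the frame of strip between -0.18 and 0.18 m and height (world z) of each of foot_a, foot_b below 0.006 m and x of foot_b in the frame of strip between -0.02 and 0.02 m and y of foot_b in the frame of strip between -0.18 and 0.18 m and angle between long_fence's own z axis and vertical below 0.1 rad and linear speed of long_fence below 0.02 m/s); the robot touches nothing.
It fails at once if both feet of the long fence are more than 12 mm off the counter at once (height (world z) of each of foot_a, foot_b above 0.012 m).
It fails at once if the short fence is moved more than 20 mm (distance of short_fence from where it was at the start of the episode above 0.02 m).
It also fails if it takes over 46 s, if anything falls off the work surface, if the arm or the gripper's body presses on something with over 40 N, if the wrist force passes 120 N, or if a joint passes its speed limit or range.

## Working session

There is one attempt and no reset: what is moved stays moved. The work goes in short steps, Python scripts to look and compute and a tool call to move; the robot and the scene stay as the last step left them, time stands still between calls to the robot, and variables do not carry over. Pictures are saved under pics/ and viewed, at most 10 in all, crops included, and the job is handed in when it is done.

Besides the shell and the picture viewer there is one more tool, called after "Emit:" as name(argument=value, ...) on one line, values as JSON. send_rows: Moves the arm, as the interface text tells. Its arguments: {"type":"object","properties":{"plan":{"type":"string"},"grip_force":{"type":"number"}},"required":["plan"]}

```bash
mkdir -p pics; ls
python3 - <<'E'
from workcell import observe, imaging, bot
import cv2,numpy as np
s=observe(); print({k:np.round(v,3) for k,v in s.items()}, bot.tcp_to_grasp)
ims=[]
for n in("scene","top"):
    f=imaging.grab_frame(n); print(n,f["fx"],f["fy"],f["cx"],f["cy"],f["eye"],f["orientation"])
    cv2.imwrite(f"pics/{n}0.png",f["color"][:,:,::-1])
f=imaging.grab_frame("wrist");print(f["tool_from_camera"],f["fx"])
E
```

```text
pics
{'clock': np.float64(0.0), 'qpos': array([-1.314,  0.522, -0.036,  1.6  ,  0.021,  1.021, -0.113]), 'qd': array([ 0.002, -0.001, -0.001, -0.   ,  0.001, -0.001,  0.002]), 'joint_efforts': array([ 1.0000e-03, -9.2712e+01,  1.9810e+00, -3.6994e+01,  1.8000e-02,
        8.0000e-03, -0.0000e+00]), 'position': array([0.201, 0.592, 0.231]), 'tool_rot': array([-3.14 ,  0.   ,  2.815]), 'force': array([ 0.243, -0.365, -0.125]), 'moment': array([-0.062, -0.048, -0.011]), 'finger_force': np.float64(0.0), 'grip_width': np.float64(0.086)} 0.0187
scene 444.7937061456783 444.7937061456783 259.9357312023711 195.5966828224382 [ 0.04942158 -0.98860662  0.6289183 ] [-2.17679116  0.01915081 -0.594788  ]
top 365.5095778738213 365.5095778738213 257.6800498161935 193.69378235343768 [ 0.44352163 -0.26810403  0.9297528 ] [-3.08225598 -0.00897864 -1.55230381]
[[ 1.01323177e-04 -9.46693660e-01 -3.22135227e-01  8.37874748e-02]
 [ 9.99999951e-01  1.90993093e-04 -2.46755933e-04 -2.58052473e-04]
 [ 2.95127880e-04 -3.22135186e-01  9.46693633e-01 -1.42229723e-01]
 [ 0.00000000e+00  0.00000000e+00  0.00000000e+00  1.00000000e+00]] 344.26444275246786
```

View pics/top0.png

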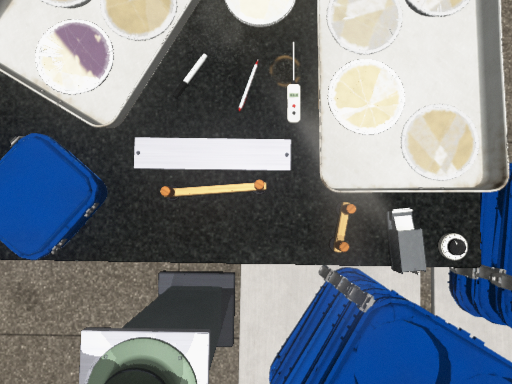

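View pics/scene0.png

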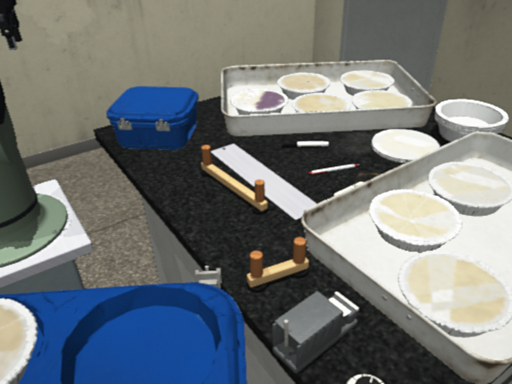

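The top view shows the strip from (134,154) to (291,155), the long fence's posts at about (166,191) and (260,186), the short fence at (345,228), a blue box on the left and a tray on the right. The scene view agrees with this.

```bash
cat > h.py <<'E'
from workcell import observe, imaging, bot
import cv2,numpy as np
from scipy.spatial.transform import Rotation as R
def grab(n):
    s=observe(); f=imaging.grab_frame(n)
    if n=="wrist":
        T=np.eye(4);T[:3,:3]=R.from_euler("xyz",s["tool_rot"]).as_matrix();T[:3,3]=s["position"]
        T=T@f["tool_from_camera"]; f["Rm"]=T[:3,:3];f["eye"]=T[:3,3]
    else: f["Rm"]=R.from_euler("xyz",f["orientation"]).as_matrix()
    f["eye"]=np.array(f["eye"]); return f
def ray(f,uv,z):
    d=f["Rm"]@[(uv[0]-f["cx"])/f["fx"],(uv[1]-f["cy"])/f["fy"],1]
    return f["eye"]+d*(z-f["eye"][2])/d[2]
def blobs(m,amin):
    n,l,st,c=cv2.connectedComponentsWithStats(m.astype(np.uint8))
    return [(c[i],st[i],l==i) for i in range(1,n) if st[i,4]>=amin]
def postmask(f):
    h=cv2.cvtColor(f["color"],cv2.COLOR_RGB2HSV).astype(int)
    return (h[...,0]<16)&(h[...,1]>130)&(h[...,2]>60)
def stripmask(f):
    h=cv2.cvtColor(f["color"],cv2.COLOR_RGB2HSV).astype(int)
    return (h[...,1]<40)&(h[...,2]>150)
def strip(f):
    for c,st,m in blobs(stripmask(f),300):
        r=cv2.minAreaRect(np.argwhere(m)[:,::-1].astype(np.float32))
        p=[ray(f,q,0.001)[:2] for q in cv2.boxPoints(r)]
        c=np.mean(p,0); a,b=p[1]-p[0],p[2]-p[1]
        if np.linalg.norm(a)<np.linalg.norm(b): a,b=b,a
        if 0.3<np.linalg.norm(a)<.5 and np.linalg.norm(b)<.13:
            print("strip",c.round(4),np.linalg.norm(a).round(3),np.linalg.norm(b).round(3),"long dir deg",np.degrees(np.arctan2(a[1],a[0])).round(2))
E
python3 - <<'E'
from h import *
for n in("top","scene"):
    f=grab(n); print(n); strip(f)
    for c,st,m in blobs(postmask(f),20):
        print(c.round(1),st,ray(f,c,0.08).round(4),ray(f,c,0.055).round(4))
E
```

```text
top
strip [ 0.7916 -0.9096] 0.465 0.01 long dir deg -178.56
strip [ 0.6002 -0.1571] 0.401 0.08 long dir deg -89.58
strip [ 0.0905 -0.0008] 0.32 0.128 long dir deg -89.1
[258.9 184.4] [255 180   9  10  78] [ 0.5159 -0.2773  0.08  ] [ 0.5181 -0.2776  0.055 ]
[165.2 190.9] [160 186  11  11  86] [ 0.4966 -0.0597  0.08  ] [ 0.4981 -0.0535  0.055 ]
[350.8 208.3] [347 204   9   9  61] [ 0.4643 -0.4923  0.08  ] [ 0.4649 -0.4989  0.055 ]
[343.5 246.5] [339 242  10  10  79] [ 0.3756 -0.4757  0.08  ] [ 0.3736 -0.4818  0.055 ]
scene
[205.9 154.1] [201 144  10  21 168] [ 0.4768 -0.0955  0.08  ] [ 0.4963 -0.0548  0.055 ]
[258.9 190.9] [255 180   9  22 167] [ 0.493  -0.3101  0.08  ] [ 0.5132 -0.2792  0.055 ]
[298.9 249.8] [293 237  13  27 299] [ 0.4448 -0.5131  0.08  ] [ 0.4629 -0.4914  0.055 ]
[256.  263.3] [250 250  13  28 319] [ 0.3606 -0.4974  0.08  ] [ 0.3747 -0.475   0.055 ]
```

```bash
cat >> h.py <<'E'
def rel(targets,cur=None):
    s=observe(); r0=R.from_euler("xyz",s["tool_rot"]); p0=s["position"]
    for x,y,z,yaw in targets:
        d=r0.inv().apply(np.array([x,y,z])-p0)
        rv=(r0.inv()*R.from_euler("xyz",[np.pi,0,np.radians(yaw)])).as_rotvec(degrees=True)
        print(*d.round(4),*rv.round(1))
E
python3 -c "
from h import *
rel([(0.497,-0.058,.2,95)])"
```

```text
-0.4893 -0.5202 0.0313 -0.0 0.0 66.3
```

Emit:
send_rows(plan="-0.489 -0.52 0 0 0 66 0.085;-0.489 -0.52 0 0 0 66 0.085;-0.489 -0.52 0 0 0 66 0.085;-0.489 -0.52 0 0 0 66 0.085;-0.489 -0.52 0 0 0 66 0.085;-0.489 -0.52 0 0 0 66 0.085;-0.489 -0.52 0 0 0 66 0.085;-0.489 -0.52 0 0 0 66 0.085;-0.489 -0.52 0 0 0 66 0.085;-0.489 -0.52 0 0 0 66 0.085", grip_force=60)

```text
clock: 1.08
position: [0.3739, 0.211, 0.2315]
tool_rot: [3.141, -0.001, 1.655]
force: [2.1, 1.0, 0.8]
grip_width: 0.0853
finger_force: 0.0
```

```bash
python3 -c "
from h import *
rel([(0.497,-0.058,.2,95)]);print(observe()['qpos'].round(2))"
```

```text
-0.2784 0.1001 0.0314 0.0 -0.0 -0.2
[-0.94  0.22  0.34  2.1  -0.1   0.84 -0.46]
```

Emit:
send_rows(plan="-0.278 0.1 0.031 0 0 0 0.085;-0.278 0.1 0.031 0 0 0 0.085;-0.278 0.1 0.031 0 0 0 0.085;-0.278 0.1 0.031 0 0 0 0.085;-0.278 0.1 0.031 0 0 0 0.085;-0.278 0.1 0.031 0 0 0 0.085;-0.278 0.1 0.031 0 0 0 0.085;-0.278 0.1 0.031 0 0 0 0.085;-0.278 0.1 0.031 0 0 0 0.085;-0.278 0.1 0.031 0 0 0 0.085")

```text
clock: 1.92
position: [0.4985, -0.055, 0.2001]
tool_rot: [-3.141, -0.0, 1.662]
force: [-0.2, 0.3, -0.7]
grip_width: 0.0852
finger_force: 0.0
```

```bash
python3 -c "
from h import *
f=grab('wrist'); cv2.imwrite('pics/w1.png',f['color'][:,:,::-1])
s=observe();print(s['position'],s['qpos'].round(2))
for c,st,m in blobs(postmask(f),60): print(c.round(1),st,ray(f,c,0.08).round(4))
rel([(0.497,-0.058,.04,95)])"
```

```text
[ 0.49840732 -0.05415111  0.20022462] [-0.34  0.4   0.43  1.97 -0.22  0.82  0.31]
[240.6 183.8] [226 164  30  40 939] [ 0.4947 -0.0516  0.08  ]
[241.5 367.6] [231 354  22  27 497] [ 0.5119 -0.237   0.08  ]
-0.0038 -0.0017 0.1602 -0.0 -0.0 0.3
```

View pics/w1.png

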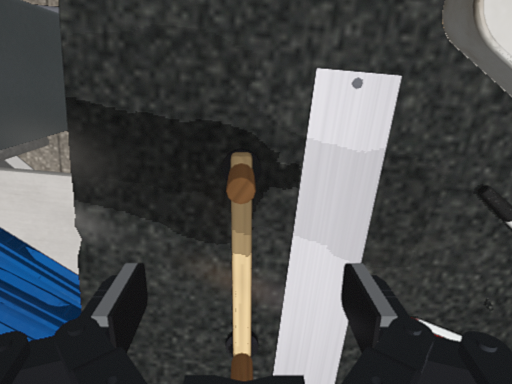

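The wrist view shows the left post's top disc at about (241,190), its side seen above it, and the bar running down to (241,370). The strip is on the right and the fingers are at the bottom.

```bash
python3 -c "
from h import *
f=grab('wrist')
print(ray(f,(241,190),.08).round(4))
rel([(0.4965,-0.0575,.10,95),(0.4965,-0.0575,.04,95)])"
```

```text
[ 0.4954 -0.0559  0.08  ]
-0.0036 -0.0023 0.1003 -0.0 -0.0 0.4
-0.0036 -0.0023 0.1603 -0.0 -0.0 0.4
```

Emit:
send_rows(plan="-0.0035 -0.002 0.04 0 0 0 0.085;-0.0035 -0.002 0.08 0 0 0 0.085;-0.0035 -0.002 0.12 0 0 0 0.085;-0.0035 -0.002 0.15 0 0 0 0.085;-0.0035 -0.002 0.16 0 0 0 0.06;-0.0035 -0.002 0.16 0 0 0 0.03;-0.0035 -0.002 0.16 0 0 0 0.015;-0.0035 -0.002 0.16 0 0 0 0.015;-0.0035 -0.002 0.16 0 0 0 0.015;-0.0035 -0.002 0.16 0 0 0 0.015", grip_force=60)

```text
clock: 2.85
position: [0.4981, -0.0582, 0.0422]
tool_rot: [3.139, -0.0, 1.663]
force: [-1.4, 1.7, 15.7]
grip_width: 0.0228
finger_force: 57.9
```

```bash
python3 -c "
from h import *
s=observe();print(s['position'].round(4),s['grip_width'],s['finger_force'],s['force'].round(1))
f=grab('top')
for c,st,m in blobs(postmask(f),20): print(c.round(1),ray(f,c,0.08).round(4))
"
```

```text
[ 0.4981 -0.0582  0.0422] 0.022760483257531616 57.85491585731506 [-1.4  1.7 15.7]
[259.  184.3] [ 0.5162 -0.2776  0.08  ]
[350.8 208.2] [ 0.4643 -0.4922  0.08  ]
[343.5 246.5] [ 0.3756 -0.4757  0.08  ]
```

```bash
python3 -c "
from h import *
P=np.array([.516,-.2775]); L=observe()['position'][:2]; v=L-P
y0=np.degrees(observe()['tool_rot'][2])
t=[]
for a in np.linspace(0,-27,21)[1:]:
    c,s=np.cos(np.radians(a)),np.sin(np.radians(a)); w=P+[c*v[0]-s*v[1],s*v[0]+c*v[1]]
    t.append((w[0],w[1],.0415,y0+a))
rel(t[:10]);print(t[9],t[-1])"
```

```text
-0.0001 0.0052 0.0007 0.2 -0.0 1.3
-0.0004 0.0104 0.0007 0.2 -0.0 2.7
-0.0007 0.0155 0.0007 0.2 -0.0 4.0
-0.0012 0.0207 0.0007 0.2 -0.0 5.4
-0.0018 0.0258 0.0007 0.2 -0.0 6.7
-0.0025 0.031 0.0007 0.2 -0.0 8.1
-0.0034 0.0361 0.0008 0.2 -0.0 9.4
-0.0043 0.0412 0.0008 0.2 -0.0 10.8
-0.0054 0.0462 0.0008 0.2 -0.0 12.1
-0.0066 0.0513 0.0008 0.2 -0.0 13.5
(np.float64(0.5497663038830849), np.float64(-0.060110737845043255), 0.0415, np.float64(81.78969816967718)) (np.float64(0.5995818536210498), np.float64(-0.07399980755913085), 0.0415, np.float64(68.28969816967718))
```

Emit:
send_rows(plan="0 0 -0.002 0 0 0 0.015;-0.0001 0.005 -0.002 0 0 1.3 0.015;-0.0004 0.0104 -0.002 0 0 2.7 0.015;-0.0007 0.0155 -0.002 0 0 4 0.015;-0.0012 0.0207 -0.002 0 0 5.4 0.015;-0.0018 0.0258 -0.002 0 0 6.7 0.015;-0.0025 0.031 -0.002 0 0 8.1 0.015;-0.0034 0.036 -0.002 0 0 9.4 0.015;-0.0043 0.0412 -0.002 0 0 10.8 0.015;-0.0066 0.0513 -0.002 0 0 13.5 0.015")

```text
clock: 3.73
position: [0.5485, -0.0604, 0.0423]
tool_rot: [-3.141, -0.0, 1.425]
force: [0.1, -0.3, -1.5]
grip_width: 0.0225
finger_force: 59.1
```

```bash
python3 -c "
from h import *
s=observe();print(s['position'].round(4),np.degrees(s['tool_rot']).round(2),s['force'].round(1))
f=grab('top')
for c,st,m in blobs(postmask(f),20): print(c.round(1),ray(f,c,0.08).round(4))
P=np.array([.516,-.2775]); t=[]
for a in np.linspace(81.5,67.7,9):
    w=P+.2202*np.array([np.cos(np.radians(a)),np.sin(np.radians(a))])
    t.append((w[0],w[1],.042,a+.6))
rel(t)
"
```

```text
[ 0.5485 -0.0604  0.0423] [-1.7995e+02 -1.0000e-02  8.1650e+01] [ 0.1 -0.3 -1.5]
[259.1 184.7] [ 0.5153 -0.2777  0.08  ]
[350.8 208.2] [ 0.4644 -0.4923  0.08  ]
[343.5 246.5] [ 0.3756 -0.4757  0.08  ]
0.0005 -0.0025 0.0004 0.1 -0.0 -0.7
0.0004 0.0042 0.0004 0.1 -0.0 1.0
0.0001 0.0108 0.0004 0.1 -0.0 2.7
-0.0004 0.0174 0.0004 0.1 -0.0 4.5
-0.0011 0.024 0.0004 0.1 -0.0 6.2
-0.002 0.0306 0.0004 0.1 -0.0 7.9
-0.003 0.0371 0.0005 0.1 -0.0 9.6
-0.0043 0.0436 0.0005 0.1 -0.0 11.4
-0.0058 0.0501 0.0005 0.1 -0.0 13.1
```

Emit:
send_rows(plan="0.0001 0.0035 0 0 0 1 0.015;0.0001 0.010 0 0 0 2.6 0.015;-0.0004 0.0168 0 0 0 4.4 0.015;-0.0011 0.0233 0 0 0 6.1 0.015;-0.002 0.03 0 0 0 7.8 0.015;-0.003 0.0365 0 0 0 9.5 0.015;-0.0043 0.043 0 0 0 11.2 0.015;-0.0058 0.0495 0 0 0 13 0.015;-0.0058 0.0495 0 0 0 13 0.015;-0.0058 0.0495 0 0 0 13 0.015")

```text
clock: 4.62
position: [0.5974, -0.0736, 0.0423]
tool_rot: [3.141, 0.0, 1.2]
force: [0.3, -1.7, 1.0]
grip_width: 0.0226
finger_force: 59.3
```

```bash
python3 -c "
from h import *
s=observe();print(s['position'].round(4),np.degrees(s['tool_rot']).round(2),s['force'].round(1))
f=grab('top')
for c,st,m in blobs(postmask(f),20): print(c.round(1),ray(f,c,0.08).round(4))
"
```

```text
[ 0.5974 -0.0736  0.0423] [1.7994e+02 1.0000e-02 6.8760e+01] [ 0.3 -1.7  1. ]
[259.  184.5] [ 0.5157 -0.2775  0.08  ]
[350.8 208.3] [ 0.4643 -0.4923  0.08  ]
[343.5 246.4] [ 0.3757 -0.4757  0.08  ]
```

Emit:
send_rows(plan="0 0 0 0 0 0 0.03;0 0 0 0 0 0 0.05;0 0 0 0 0 0 0.085;0 0 0 0 0 0 0.085;0 0 0 0 0 0 0.085;0 0 -0.03 0 0 0 0.085;0 0 -0.07 0 0 0 0.085;0 0 -0.11 0 0 0 0.085;0 0 -0.15 0 0 0 0.085;0 0 -0.15 0 0 0 0.085")

```text
clock: 5.5
position: [0.5994, -0.0741, 0.1993]
tool_rot: [3.133, -0.003, 1.2]
force: [0.8, 0.4, 0.2]
grip_width: 0.0844
finger_force: 0.0
```

```bash
python3 -c "
from h import *
for n in ('top','scene'):
    f=grab(n)
    for c,st,m in blobs(postmask(f),20): print(n,c.round(1),ray(f,c,0.08).round(4),ray(f,c,0.055).round(4))
rel([(.514,-.2775,.19,67)])
"
```

```text
top [173.2 148.3] [ 0.5967 -0.0752  0.08  ] [ 0.6012 -0.0695  0.055 ]
top [259.  184.5] [ 0.5158 -0.2776  0.08  ] [ 0.5179 -0.2779  0.055 ]
top [350.8 208.3] [ 0.4641 -0.4923  0.08  ] [ 0.4647 -0.4989  0.055 ]
top [343.5 246.5] [ 0.3756 -0.4757  0.08  ] [ 0.3736 -0.4818  0.055 ]
scene [241.9 145.6] [ 0.5742 -0.1108  0.08  ] [ 0.5981 -0.0708  0.055 ]
scene [258.7 190.7] [ 0.493  -0.3092  0.08  ] [ 0.5132 -0.2783  0.055 ]
scene [298.8 249.8] [ 0.4448 -0.5131  0.08  ] [ 0.4628 -0.4915  0.055 ]
scene [256.1 263.3] [ 0.3608 -0.4974  0.08  ] [ 0.3749 -0.475   0.055 ]
-0.2208 -0.0039 0.0035 0.1 -0.1 1.8
```

Emit:
send_rows(plan="-0.22 -0.003 0 0 0 1.5 0.085;-0.22 -0.003 0 0 0 1.5 0.085;-0.22 -0.003 0 0 0 1.5 0.085;-0.22 -0.003 0 0 0 1.5 0.085;-0.22 -0.003 0 0 0 1.5 0.085;-0.22 -0.003 0 0 0 1.5 0.085;-0.22 -0.003 0 0 0 1.5 0.085;-0.22 -0.003 0 0 0 1.5 0.085;-0.22 -0.003 0 0 0 1.5 0.085")

```text
clock: 6.35
position: [0.5146, -0.2761, 0.1915]
tool_rot: [-3.14, -0.0, 1.175]
force: [1.0, 1.5, -0.3]
grip_width: 0.085
finger_force: 0.0
```

```bash
python3 -c "
from h import *
f=grab('wrist'); cv2.imwrite('pics/w2.png',f['color'][:,:,::-1])
s=observe();print(s['position'].round(4),s['tool_rot'],s['qpos'].round(2))
for c,st,m in blobs(postmask(f),60): print(c.round(1),st,ray(f,c,0.08).round(4))
for v in (180,185,190,195,200):print(v,ray(f,(245,v),.08).round(4))
rel([(.516,-.278,.04,67.7)])"
```

```text
[ 0.5148 -0.2759  0.1916] [-3.14052731e+00 -3.83465563e-04  1.17568094e+00] [-0.    0.57  0.57  1.77 -0.38  0.91  0.34]
[433.7  26.6] [429  23  10   8  70] [ 0.675 -0.218  0.08 ]
[462.   32.2] [442  29  44   7  90] [ 0.6917 -0.2287  0.08  ]
[245.8 185. ] [231 164  31  42 999] [ 0.5171 -0.2717  0.08  ]
[276.5 366.7] [267 357  21  19 319] [ 0.4752 -0.4472  0.08  ]
180 [ 0.518  -0.2678  0.08  ]
185 [ 0.5165 -0.2715  0.08  ]
190 [ 0.5149 -0.2752  0.08  ]
195 [ 0.5133 -0.279   0.08  ]
200 [ 0.5118 -0.2828  0.08  ]
-0.0016 0.0021 0.1516 -0.1 -0.0 -0.3
```

View pics/w2.png

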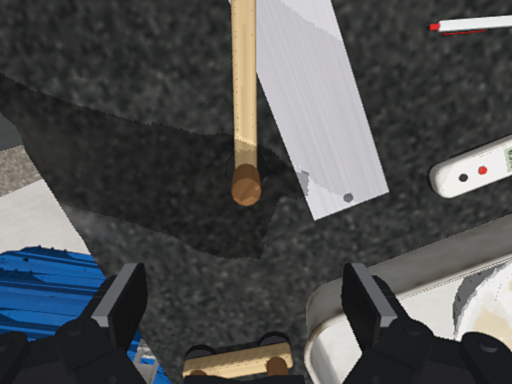

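The right post's top disc is at about (246,190). The short fence (240,360) and the tray are well clear of the fingers.

Emit:
send_rows(plan="-0.0005 0.0015 0.04 0 0 0 0.085;-0.0005 0.0015 0.08 0 0 0 0.085;-0.0005 0.0015 0.12 0 0 0 0.085;-0.0005 0.0015 0.145 0 0 0 0.085;-0.0005 0.0015 0.15 0 0 0 0.06;-0.0005 0.0015 0.15 0 0 0 0.03;-0.0005 0.0015 0.15 0 0 0 0.015;-0.0005 0.0015 0.15 0 0 0 0.015;-0.0005 0.0015 0.15 0 0 0 0.015;-0.0005 0.0015 0.148 0 0 0 0.015", grip_force=60)

```text
clock: 7.23
position: [0.5162, -0.2782, 0.0454]
tool_rot: [3.14, -0.0, 1.175]
force: [-0.5, 0.8, -2.7]
grip_width: 0.0227
finger_force: 58.7
```

```bash
python3 -c "
from h import *
s=observe();print(s['position'].round(4),np.degrees(s['tool_rot']).round(2),s['force'].round(1),s['grip_width'])
f=grab('top')
for c,st,m in blobs(postmask(f),20): print(c.round(1),ray(f,c,0.08).round(4))
P=np.array([.598,-.0740]); Q=s['position'][:2]; v=Q-P; a0=np.degrees(np.arctan2(v[1],v[0])); r=np.hypot(*v);print(a0,r)
y0=np.degrees(s['tool_rot'][2]);t=[]
for a in np.linspace(a0,-89.0,17)[1:]:
    w=P+r*np.array([np.cos(np.radians(a)),np.sin(np.radians(a))])
    t.append((w[0],w[1],s['position'][2],y0+a-a0))
print(t[-1]);rel(t)
"
```

```text
[ 0.5162 -0.2782  0.0454] [ 1.7991e+02 -1.0000e-02  6.7300e+01] [-0.5  0.8 -2.7] 0.022696086937180684
[173.2 148.2] [ 0.5972 -0.075   0.08  ]
[350.9 208.2] [ 0.4644 -0.4925  0.08  ]
[343.5 246.5] [ 0.3756 -0.4757  0.08  ]
-111.82679300669388 0.2199843725689275
(np.float64(0.6018392566799238), np.float64(-0.293950867883467), np.float64(0.04541720092456503), np.float64(90.12358279165272))
0.0002 0.0055 0.0002 0.1 -0.0 -1.4
0.0005 0.011 0.0002 0.1 -0.0 -2.9
0.0009 0.0164 0.0002 0.1 -0.0 -4.3
0.0015 0.0219 0.0002 0.1 -0.0 -5.7
0.0022 0.0273 0.0002 0.1 -0.0 -7.1
0.003 0.0327 0.0003 0.1 -0.0 -8.6
0.004 0.0381 0.0003 0.1 -0.0 -10.0
0.0051 0.0435 0.0003 0.1 -0.0 -11.4
0.0063 0.0488 0.0003 0.1 -0.0 -12.9
0.0077 0.0541 0.0003 0.1 0.0 -14.3
0.0092 0.0594 0.0003 0.1 0.0 -15.7
0.0108 0.0646 0.0003 0.1 0.0 -17.1
0.0126 0.0698 0.0003 0.1 0.0 -18.6
0.0144 0.0749 0.0003 0.1 0.0 -20.0
0.0165 0.08 0.0003 0.1 0.0 -21.4
0.0186 0.0851 0.0003 0.1 0.0 -22.8
```

Emit:
send_rows(plan="0.0002 0.0055 0 0 0 -1.4 0.015;0.0005 0.011 0 0 0 -2.9 0.015;0.0009 0.0164 0.001 0 0 -4.3 0.015;0.0015 0.0219 0.001 0 0 -5.7 0.015;0.0022 0.0273 0.001 0 0 -7.1 0.015;0.003 0.0327 0.001 0 0 -8.6 0.015;0.004 0.0381 0.001 0 0 -10 0.015;0.0051 0.0435 0.001 0 0 -11.4 0.015;0.0063 0.0488 0.001 0 0 -12.9 0.015;0.0077 0.054 0.001 0 0 -14.3 0.015")

```text
clock: 8.12
position: [0.5688, -0.2929, 0.0441]
tool_rot: [3.141, 0.0, 1.426]
force: [-6.2, 0.6, 16.4]
grip_width: 0.0229
finger_force: 60.8
```

```bash
python3 -c "
from h import *
s=observe();print(s['position'].round(4),np.degrees(s['tool_rot']).round(2),s['force'].round(1),s['grip_width'])
f=grab('top')
for c,st,m in blobs(postmask(f),20): print(c.round(1),ray(f,c,0.08).round(4))
rel([(.6016,-.294,.043,90.1)])
"
```

```text
[ 0.5688 -0.2929  0.0441] [1.7999e+02 3.0000e-02 8.1700e+01] [-6.2  0.6 16.4] 0.02289097386732742
[350.8 208.3] [ 0.4642 -0.4922  0.08  ]
[343.5 246.5] [ 0.3755 -0.4756  0.08  ]
0.0035 0.0316 0.0012 0.1 0.0 -8.3
```

Emit:
send_rows(plan="0.0002 0.005 -0.001 0 0 -1.4 0.015;0.0005 0.0105 -0.001 0 0 -2.8 0.015;0.0009 0.016 -0.001 0 0 -4.2 0.015;0.0015 0.0213 -0.001 0 0 -5.6 0.015;0.0024 0.0265 -0.001 0 0 -7 0.015;0.0035 0.0312 -0.001 0 0 -8.4 0.015;0.0035 0.0312 -0.001 0 0 -8.4 0.015;0.0035 0.0312 -0.001 0 0 -8.4 0.015")

```text
clock: 8.83
position: [0.6002, -0.2928, 0.0443]
tool_rot: [3.141, -0.0, 1.571]
force: [1.6, -0.4, 0.3]
grip_width: 0.0225
finger_force: 59.0
```

Emit:
send_rows(plan="0 0 0 0 0 0 0.03;0 0 0 0 0 0 0.05;0 0 0 0 0 0 0.085;0 0 0 0 0 0 0.085;0 0 0 0 0 0 0.085;0 0 -0.03 0 0 0 0.085;0 0 -0.07 0 0 0 0.085;0 0 -0.11 0 0 0 0.085;0 0 -0.15 0 0 0 0.085;0 0 -0.15 0 0 0 0.085")

```text
clock: 9.67
position: [0.6021, -0.2949, 0.2023]
tool_rot: [3.133, 0.004, 1.57]
force: [-0.5, 0.1, 0.7]
grip_width: 0.0849
finger_force: 0.0
```

```bash
python3 -c "
from h import *
for n in ('top','scene'):
    f=grab(n)
    cv2.imwrite(f'pics/{n}9.png',f['color'][:,:,::-1])
    for c,st,m in blobs(postmask(f),20): print(n,c.round(1),ray(f,c,0.08).round(4),ray(f,c,0.055).round(4))
f=grab('wrist'); cv2.imwrite('pics/w9.png',f['color'][:,:,::-1])
"
```

```text
top [350.8 208.3] [ 0.4643 -0.4923  0.08  ] [ 0.4649 -0.4989  0.055 ]
top [343.5 246.5] [ 0.3755 -0.4756  0.08  ] [ 0.3735 -0.4817  0.055 ]
scene [241.5 145.5] [ 0.5737 -0.1097  0.08  ] [ 0.5975 -0.0697  0.055 ]
scene [292.1 181.4] [ 0.5755 -0.3224  0.08  ] [ 0.5994 -0.292   0.055 ]
scene [298.9 249.8] [ 0.4448 -0.5132  0.08  ] [ 0.4628 -0.4915  0.055 ]
scene [256.  263.2] [ 0.3607 -0.4972  0.08  ] [ 0.3749 -0.4748  0.055 ]
```

View pics/w9.png

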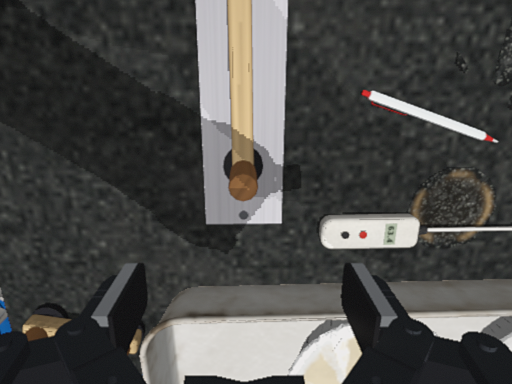

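View pics/scene9.png

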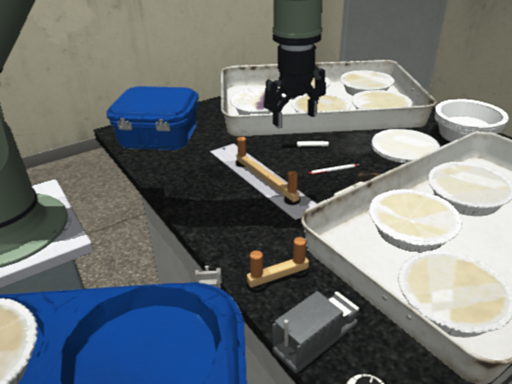

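The wrist view shows the right foot at (243,165), centred on the strip (columns 203–285). The scene view shows both posts over the strip's centre line and the gripper clear.

```bash
python3 -c "
from workcell import bot
print(bot.job_done())"
```

```text
the job is handed in; nothing more can be done
None
```

I walked the long fence onto the strip one foot at a time and handed the job in at about 10 s; the last images show both feet on the strip within about 3 mm of its centre line and the short fence unmoved, but no verdict was returned.

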